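# Mix the sample jars on the tilting tray and pack them for transport

## Task

Stand every sample jar from the green mat upright in its own cell of the tilt mixer's tray, then raise the tray by its red handle to 30 degrees, keep it there for at least two seconds (never going past 40 degrees) and lower it fully level again. Then move all the jars upright into the blue transport case and swing its lid gently down until it is fully shut, without letting it slam. Leave the other things on the table where they are.

Things in the scene. Friction and masses are not known exactly. Their poses are not given: they have to be found in the camera images.
- mixer_handle (a point): centre of the tray's red round handle bar: 12 mm thick, 60 mm long along the tray's y, on two thin arms 58 mm clear of the tray's front wall, 64 mm above the table when level. It rises on an arc about the hinge: at 30 degrees 140 mm higher and 54 mm farther out than when level. It can be pinched from above across its thickness (tray x) and turns between the fingers. Axes: as the tray
- mixer_hinge (a point): point on the hinge axis of the tray (axis along the tray's y), at the tray's far end, 34 mm above the table. With the tray level the handle lies 289 mm towards the robot (tray -x) and 30 mm up from it
- mixer_tray (a joint): tilt of the tray in rad: 0 = level (lower stop), grows as the handle end is raised; 30 degrees = 0.524; end stop at 0.87. A stiff friction hinge (1.6 N m): the tray stays where it is left, loaded or not; lifting the loaded handle takes about 10 N
- tray_mid (a point): centre of the inner floor of the tray: white, 212 x 56 mm outside, walls 4 mm thick and 22 mm high above the inner floor, divided along its length (x) into four cells 48 x 48 mm. Tray x points along its length away from the robot towards the hinge, z up from its floor. Inner floor 32 mm above the table when level. The grey base below is 90 mm wide
- cell1 (a point): centre of the inner floor of cell 1 of the tray (cell 1 nearest the handle, cells 52 mm apart), 48 x 48 mm, 32 mm above the table when level; axes as the tray
- cell2 (a point): centre of the inner floor of cell 2 of the tray (cell 1 nearest the handle, cells 52 mm apart), 48 x 48 mm, 32 mm above the table when level; axes as the tray
- cell3 (a point): centre of the inner floor of cell 3 of the tray (cell 1 nearest the handle, cells 52 mm apart), 48 x 48 mm, 32 mm above the table when level; axes as the tray
- cell4 (a point): centre of the inner floor of cell 4 of the tray (cell 1 nearest the handle, cells 52 mm apart), 48 x 48 mm, 32 mm above the table when level; axes as the tray
- case: blue open transport case, fixed, 160 (x) x 230 (y) x 78 mm high, walls and floor 5 mm thick; origin at the centre of its underside on the table; its x axis points away from the robot, towards its hinged side. There is room for four jars side by side in a row along y
- case_lid (a joint): angle of the case's white lid in rad: 0 = shut flat on the case, 1.57 = upright, 1.8 = open stop; it starts open. A stiff friction hinge: it stays where it is left and must be pushed all the way shut
- case_lid_hinge (a point): middle of the lid's hinge axis, on the far (+x) top rim of the case, 78 mm above the table. The lid is 160 mm long from the hinge to its free edge, 230 mm wide, 8 mm thick
- case_lid_handle (a point): centre of the small black knob on the outer face of the lid, by its free edge in the middle of its width (this point is 35 mm off the outer face and 130 mm from the hinge). The outer face looks away from the robot while the lid is open, up when it is shut; the lid can be pushed shut on this face
- mat: thin green plastic mat, 210 x 210 x 3 mm, fixed, on which the jars stand at the start; origin at the centre of its underside. The mat and the mixer may be on either side of the case
- jar1_mid (a point): centre, half-way up, of a sample jar: amber with paper band and white cap, a smooth upright cylinder 40 mm in diameter and 64 mm high, about 90 g, most of it in its thick bottom; its z axis points to the cap. Two or three of the four jars are present (an absent one reads None)
- jar2_mid (a point): centre, half-way up, of a sample jar: amber with paper band and white cap, a smooth upright cylinder 40 mm in diameter and 64 mm high, about 90 g, most of it in its thick bottom; its z axis points to the cap. Two or three of the four jars are present (an absent one reads None)
- jar3_mid (a point): centre, half-way up, of a sample jar: amber with paper band and white cap, a smooth upright cylinder 40 mm in diameter and 64 mm high, about 90 g, most of it in its thick bottom; its z axis points to the cap. Two or three of the four jars are present (an absent one reads None)
- jar4_mid (a point): centre, half-way up, of a sample jar: amber with paper band and white cap, a smooth upright cylinder 40 mm in diameter and 64 mm high, about 90 g, most of it in its thick bottom; its z axis points to the cap. Two or three of the four jars are present (an absent one reads None)
- sanitizer: pump bottle of hand gel, 66 mm in diameter, 208 mm high, loose, behind the case; origin under its centre. Leave alone
- dropper: small white dropper bottle with green cap, 24 mm in diameter, 50 mm high, loose, in front of the case; origin under its centre. Leave alone
- packets: banded stack of swab packets, 70 x 55 x 22 mm, loose, in front of the case; origin under its centre. Leave alone
- phone: black phone, 150 x 72 x 8 mm, loose, behind the case; origin under its centre. Leave alone
- blue_cap: blue screw cap, 36 mm in diameter, 13 mm high, loose, behind the case; origin under its centre. Leave alone
- pen: black pen, 120 x 10 x 10 mm, loose, behind the case; origin under its centre. Leave alone
Not all that is in view belongs to the job. What is shaped like the part that bears jar1_mid but pink or turquoise is not meant.

How it is judged:
By the outcome, as a careful person would: the job done as asked, in the order asked, and still so for the second after the job is handed in, with the robot touching nothing.
Of jar1, jar2, jar3, jar4 only 2 to 3 are there at a start; the rules pass over those that are not, and their reading is None.
At some moment in a run one of jar1, jar2, jar3, jar4 may be knocked a few centimetres aside while the robot is not near it.
It also fails if it takes over 210 s, if anything falls off the work surface, if the arm or the gripper's body presses on something with over 40 N, if the wrist force passes 120 N, or if a joint passes its speed limit or range.

## Robot

A 6-joint arm with a two-finger parallel gripper is mounted at the origin on the work surface. World frame = base frame: x ahead of the robot, y to its left, z up, the work surface at z = 0. Lengths are in m, angles in rad, forces in N, time in s.
With the tool pointing down it reaches from about 0.35 to 0.975 m from the base axis. Payload 4.9 kg.
Tool frame: the origin (TCP) lies midway between the tips of the shut fingers; the grasp point (between the pads) lies 19 mm behind it; z points along the fingers, y is the direction in which the jaws open and shut (so a half turn about z gives the same grasp; the last joint's range is limited). The gripper opens to 85 mm and grips with 20 to 120 N. Pads are 22 mm wide; open, the fingers measure 114 mm over their backs; the gripper's body (76 mm by 85 mm) begins 54 mm behind the grasp point. The pads swing forward as they close: fully open they stand 13 mm farther back than shut.
Start: joints at [-1.419, 0.053, 1.613, -0, 1.476, -0.119], TCP at [0.167, -0.602, 0.231] pointing down, gripper open.
Joint ranges: [-3.01, 3.01], [-1.01, 2.22], [0.06, 2.58], [-1.02, 4.17], [0.09, 2.62], [-3.14, 3.14]. Speed limits (rad/s): [2.57, 2.57, 3.14, 3.14, 3.14, 3.14].

## Interface

Orientations are given as a rotation vector (axis times angle).
In Python, from station import ctrl gives the robot as it stands.
- The arm moves only by the shell command python3 -m jog 'ROWS' [FORCE]. ROWS is JSON, one flat list of numbers, 7 for each row, row after row: the opening, from 0 (shut) to 1 (fully open), then the shift along the tool's x, y, z in m, then the turn, a rotation vector about the tool's x, y, z in degrees. A call has 1 to 10 rows; each row shifts and turns the commanded pose from where the row before left it, along the tool's axes as they then stand; what a row does not reach is not made up. A row lasts 1/8 s, in which the tool goes at most 62.5 mm and 10.7 degrees, less where a joint would pass 70% of its speed; a pose out of reach is approached as far as the arm can. A call with a gripper value outside its range is refused whole. The fingers move at their own pace and stop on an object; FORCE is the grip in N (left out, the last holds). Time passes only in rows, so rows that do not move let the fingers close. It gives the time, the measured TCP pose, the force and the opening at its end, in the units of the state.
- ctrl.get_obs(): the state, without advancing time (a new reading comes with each control period).
- ctrl.get_image(name): name is "scene" or "top" or "wrist"; returns a dict with "image" (420x560x3 uint8, blue, green, red), "camera_matrix" (3x3 intrinsics, pixels), "rvec" (rotation vector, rad) and "tvec" (3), from world to camera coordinates, as OpenCV has them; the wrist camera has in their place "mount" (4x4, takes a point from camera to tool coordinates, whose origin is the TCP and whose axes are the flange's). Camera axes: x right, y down, z forward; pixel columns grow to the right and rows downward; lengths in m; the calibration is good to about 2 mm. A picture is of the moment at which its call begins: read the wrist's pose just before it. There is no depth.
- ctrl.finish_job(): hands the job in, once; it reports no verdict.
Trained networks look in a picture, given as the dict that the camera call returned (one of the last four; its "shot" number tells which), for a name from the list of things; names that differ only in an ending like _2 or _b are one class to them, and where a whole thing is asked for, a point or a joint stands for the part that bears it (a point fixed in the world has none). Each returns a list of dicts, best first, with "p" (0 to 1); they miss things now and then, are a little off and sometimes report something else, mostly with a low value. They report only what shows in the picture. A call takes as long as a camera call. They do not tell look-alikes from the thing itself.
- ctrl.boxes_of(target, picture): "box" ([centre column, centre row, width, height] in pixels, round what is visible of it).
The state is a dict: "t": time; "q": joint angles; "dq": joint speeds; "effort": joint torques, N m; "tool_pos": TCP position; "tool_rot": TCP orientation; "contact_force": force on the tool from outside, world axes, zero at the start; "wrist_torque": the same for the moment, N m; "opening": finger opening in m.
Only numpy, scipy, OpenCV 4.12 (cv2) and the standard library are available. Lean on these libraries where they do the work, as an engineer would, in place of code of your own. Each camera call takes 0.05 s, during which the arm holds its last target. There are 200 camera calls.

## Working session

There is one attempt and no reset: what is moved stays moved. The work goes in short steps, Python scripts to look and compute and a shell command to move; the robot and the scene stay as the last step left them, time stands still between calls to the robot, and variables do not carry over. Pictures are saved under pics/ and viewed, about 12 in all and at most 16, crops included, and the job is handed in when it is done.

```bash
mkdir -p pics; ls; cat > h.py <<'E'
import numpy as np, cv2
from station import ctrl
R=lambda r: cv2.Rodrigues(np.array(r,float))[0]
def shot(name,save=None):
    o=ctrl.get_obs(); p=ctrl.get_image(name); p['obs']=o
    if save: cv2.imwrite('pics/'+save,p['image'])
    return p
def cam(p):
    """camera-to-world R,t"""
    if 'mount' in p:
        M=np.array(p['mount']); T=np.eye(4); T[:3,:3]=R(p['obs']['tool_rot']); T[:3,3]=p['obs']['tool_pos']
        W=T@M; return W[:3,:3],W[:3,3]
    A=R(p['rvec']); return A.T,-A.T@np.ravel(p['tvec'])
def ray(p,uv):
    A,t=cam(p); d=A@np.linalg.inv(p['camera_matrix'])@np.array([uv[0],uv[1],1.]); return t,d/np.linalg.norm(d)
def onz(p,uv,z):
    t,d=ray(p,uv); return t+d*(z-t[2])/d[2]
def tri(obs):
    A=np.zeros((3,3));b=np.zeros(3)
    for p,uv in obs:
        t,d=ray(p,uv);P=np.eye(3)-np.outer(d,d);A+=P;b+=P@t
    return np.linalg.solve(A,b)
def proj(p,X):
    A,t=cam(p); c=(np.atleast_2d(X)-t)@A; uv=c@np.array(p['camera_matrix']).T; return uv[:,:2]/uv[:,2:]
def st():
    o=ctrl.get_obs(); print('t',o['t'],'pos',np.round(o['tool_pos'],4),'open',o['opening'],'F',np.round(o['contact_force'],1)); print(np.round(R(o['tool_rot']),3)); return o
E
python3 - <<'E'
from h import *
o=st(); print(o)
S=shot('scene','s0.png');T=shot('top','t0.png')
for n in ['mixer_handle','mixer_tray','case','case_lid','mat','jar1_mid','sanitizer','case_lid_handle','dropper','packets','phone']:
    for k,p in (('S',S),('T',T)):
        print(n,k,[(round(d['p'],2),np.round(d['box']).astype(int).tolist()) for d in ctrl.boxes_of(n,p)][:6])
E
```

```text
pics
t 0.0 pos [ 0.1671 -0.6016  0.2301] open 0.08507017686397045 F [-0.3  0.   0.7]
[[ 0.964  0.268 -0.   ]
 [ 0.268 -0.964  0.002]
 [ 0.    -0.002 -1.   ]]
{'t': 0.0, 'q': array([-1.41898202e+00,  5.33658477e-02,  1.61423824e+00, -3.32483293e-05,
        1.47596466e+00, -1.19006995e-01]), 'dq': array([-2.99188691e-04, -2.38888384e-04,  3.86983917e-04,  2.84466750e-04,
       -2.23711624e-03,  9.35185975e-05]), 'effort': array([ 5.95387755e-04, -3.93671536e+01, -3.70182252e+01, -1.80228739e-05,
        6.83413455e-03, -1.49024550e-05]), 'tool_pos': array([ 0.1670991 , -0.60163547,  0.23009073]), 'tool_rot': array([-3.11087656e+00, -4.23844550e-01,  1.02830712e-04]), 'contact_force': array([-0.34918353,  0.00595857,  0.66143762]), 'wrist_torque': array([ 0.01773782,  0.00284648, -0.02389245]), 'opening': 0.08507017686397045}
mixer_handle S [(0.82, [211, 154, 91, 91])]
mixer_handle T []
mixer_tray S []
mixer_tray T [(0.6, [398, 237, 39, 136])]
case S [(0.67, [300, 212, 130, 105])]
case T [(0.64, [266, 203, 130, 123])]
case_lid S [(0.67, [284, 210, 99, 82]), (0.5, [384, 240, 21, 24])]
case_lid T [(0.76, [262, 166, 128, 48])]
mat S [(0.67, [355, 183, 7, 15]), (0.63, [397, 284, 117, 110])]
mat T [(0.82, [149, 212, 91, 93])]
jar1_mid S [(0.96, [379, 197, 21, 25]), (0.64, [382, 240, 22, 24]), (0.61, [410, 208, 24, 30])]
jar1_mid T [(0.85, [172, 236, 20, 21]), (0.79, [203, 288, 22, 25])]
sanitizer S [(0.91, [323, 326, 44, 55])]
sanitizer T [(0.63, [176, 108, 50, 54])]
case_lid_handle S [(0.73, [180, 269, 68, 56]), (0.58, [286, 209, 94, 85])]
case_lid_handle T [(0.88, [263, 164, 124, 50])]
dropper S [(0.46, [354, 184, 11, 16])]
dropper T []
packets S [(0.95, [294, 154, 23, 20]), (0.55, [209, 152, 89, 88])]
packets T [(0.76, [317, 294, 37, 39])]
phone S [(0.67, [179, 267, 69, 56])]
phone T [(0.83, [344, 110, 46, 67])]
```

```bash
python3 -c "
import cv2
a=cv2.imread('pics/s0.png');b=cv2.imread('pics/t0.png')
cv2.imwrite('pics/s0b.png',cv2.resize(a[100:380,130:500],None,fx=2.1,fy=2.1,interpolation=2))
cv2.imwrite('pics/t0b.png',cv2.resize(b[60:340,80:460],None,fx=2.1,fy=2.1,interpolation=2))"
```

```text
(no output)
```

View pics/s0b.png

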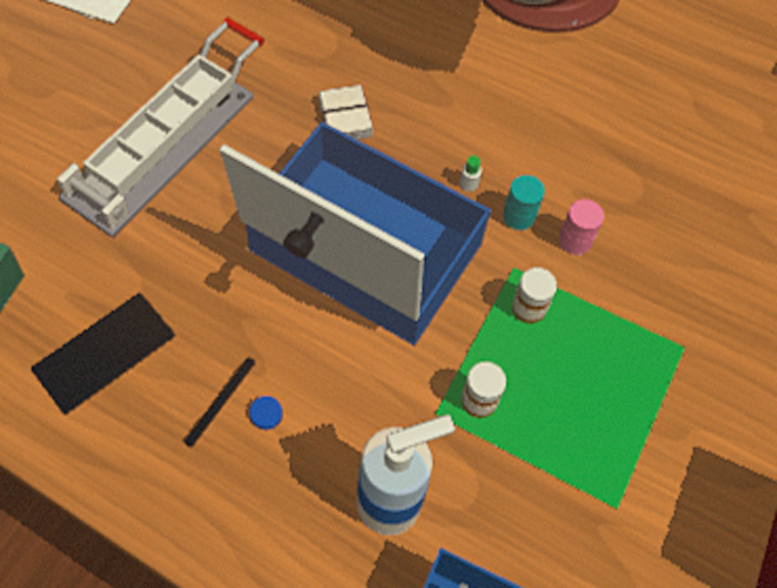

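View pics/t0b.png

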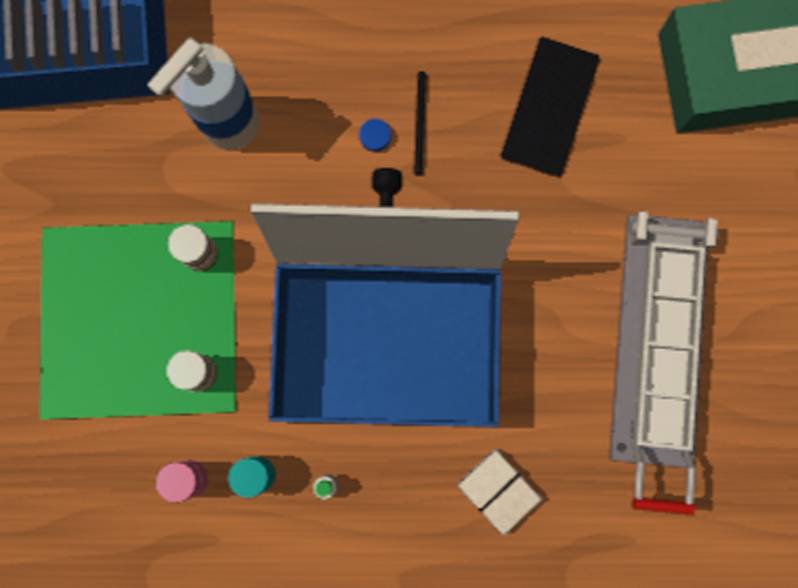

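Two amber jars with white caps stand on the mat: top crop (190,246) and (187,371), scene crop (487,378) and (538,281). The things that could be mistaken for them are the pink jar at top crop (178,482), the turquoise one at (250,477) and the dropper at (324,488). I choose the two white-capped jars on the mat. The tray is on the right with its red handle at top crop (664,507). The case is in the middle with its lid open.

```bash
python3 - <<'E'
from h import *
S=shot('scene');T=shot('top')
s=lambda u,v:(130+u/2.1,100+v/2.1); t=lambda u,v:(80+u/2.1,60+v/2.1)
def pt(n,a,b):
    print(n,'tri',np.round(tri([(S,s(*a)),(T,t(*b))]),4))
pt('jarFar cap',(486,374),(190,245)); pt('jarNear cap',(538,281),(187,370))
pt('handle L',(228,21),(637,504)); pt('handle R',(262,43),(691,509))
pt('case nearR',(322,127),(497,423)); pt('case nearL',(488,212),(272,420))
pt('lid free R',(224,150),(517,214)); pt('lid free L',(420,313),(253,207))
pt('knob',(301,236),(386,180))
pt('tray nearL?',(202,59),(639,445));pt('tray nearR',(235,82),(692,448))
for n,b,z in [('tray farL',(652,245),.054),('tray farR',(705,249),.054),('tray nearL',(639,444),.054),('tray nearR',(692,449),.054),('case farL',(278,268),.078),('case farR',(500,271),.078),('packets',(501,492),.022),('dropper',(324,488),.05),('turq',(250,477),.064),('jf',(190,245),.067),('jn',(187,370),.067),('cap',(375,134),.01)]:
    print(n,np.round(onz(T,t(*b),z),4))
for n in 'ST':
    p={'S':S,'T':T}[n]; print(n,np.round(cam(p)[1],3))
p=shot('wrist','w0.png'); print(np.round(p['mount'],3),p['camera_matrix'])
E
```

```text
jarFar cap tri [0.6188 0.2096 0.0688]
jarNear cap tri [0.4906 0.2081 0.068 ]
handle L tri [ 0.3719 -0.2566  0.1014]
handle R tri [ 0.3433 -0.2843  0.0327]
case nearR tri [ 0.4384 -0.1041  0.07  ]
case nearL tri [0.4407 0.1211 0.0694]
lid free R tri [ 0.6162 -0.1073  0.2337]
lid free L tri [0.6372 0.1316 0.1612]
knob tri [0.6504 0.0051 0.2153]
tray nearL? tri [ 0.4267 -0.2631  0.0801]
tray nearR tri [ 0.4044 -0.2905  0.0136]
tray farL [ 0.6259 -0.2723  0.054 ]
tray farR [ 0.622  -0.3281  0.054 ]
tray nearL [ 0.419  -0.2535  0.054 ]
tray nearR [ 0.4142 -0.3077  0.054 ]
case farL [0.5948 0.1157 0.078 ]
case farR [ 0.5932 -0.1099  0.078 ]
packets [ 0.3681 -0.115   0.022 ]
dropper [0.3734 0.0677 0.05  ]
turq [0.3849 0.1406 0.064 ]
jf [0.6199 0.2082 0.067 ]
jn [0.4914 0.2067 0.067 ]
cap [0.7574 0.0214 0.01  ]
S [1.052 0.281 1.043]
T [ 0.438 -0.017  1.028]
[[ 0.001 -0.951 -0.309  0.079]
 [ 1.     0.001 -0.001  0.001]
 [ 0.001 -0.309  0.951 -0.142]
 [ 0.     0.     0.     1.   ]] [[351.36466428   0.         281.54918502]
 [  0.         351.36466428 209.9822649 ]
 [  0.           0.           1.        ]]
```

```bash
python3 -m jog '[1,0,0,-0.01,0,0,-10.6, 1,0,0,-0.01,0,0,-10.6, 1,0,0,0,0,0,-10.6, 1,0,0,0,0,0,-10.6, 1,0,0,0,0,0,-10.6, 1,0,0,0,0,0,-10.6, 1,0,0,0,0,0,-10.6]' 40 | tail -5; python3 -m jog '[1,0.0424,0.037,0,0,0,0, 1,0.0424,0.037,0,0,0,0, 1,0.0424,0.037,0,0,0,0, 1,0.0424,0.037,0,0,0,0, 1,0.0424,0.037,0,0,0,0, 1,0.0424,0.037,0,0,0,0, 1,0.0424,0.037,0,0,0,0, 1,0.0424,0.037,0,0,0,0, 1,0.0424,0.037,0,0,0,0, 1,0,0,0,0,0,0]' | tail -5
python3 - <<'E'
from h import *
st(); p=shot('wrist','w1.png')
E
```

```text
t: 2.22
tool_pos: [0.1672, -0.6022, 0.2513]
tool_rot: [-2.22, -2.223, 0.0]
contact_force: [0.2, -0.3, -0.4]
opening: 0.0853
t: 3.48
tool_pos: [0.5038, -0.2194, 0.2513]
tool_rot: [-2.221, -2.222, -0.001]
contact_force: [-0.5, -1.0, 0.4]
opening: 0.0855
t 3.475 pos [ 0.5038 -0.2194  0.2513] open 0.08550752206010939 F [-0.5 -1.   0.4]
[[-0.     1.     0.   ]
 [ 1.     0.     0.001]
 [ 0.001  0.    -1.   ]]
```

View pics/w1.png

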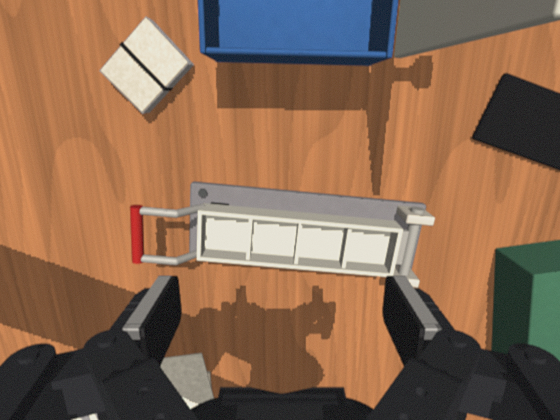

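The wrist view shows the tray rim corners near (200,206), (198,261), (403,222) and (397,275), and the red handle from (137,207) to (136,262). The case's right wall runs along the top of the picture from (203,53) to (395,58).

```bash
python3 - <<'E'
from h import *
T=shot('top');W=shot('wrist')
t=lambda u,v:(80+u/2.1,60+v/2.1)
prs={'nL':((200,206),(639,444)),'nR':((198,261),(692,449)),'fL':((403,222),(652,245)),'fR':((397,275),(705,249)),'hL':((137,207),(635,505)),'hR':((136,262),(693,510)),'case nR':((201,53),(499,425)),'case fR':((395,58),(500,271))}
for n,(w,b) in prs.items():
    z=.07 if n[0]=='h' else .078 if n[0]=='c' else .054
    print(n,'tri',np.round(tri([(W,w),(T,t(*b))]),4),'W@z',np.round(onz(W,w,z),4),'T@z',np.round(onz(T,t(*b),z),4))
g=lambda k,z:(onz(W,prs[k][0],z)+0*onz(T,t(*prs[k][1]),z))
n=(g('nL',.054)+g('nR',.054))/2;f=(g('fL',.054)+g('fR',.054))/2
d=(f-n)/np.linalg.norm(f-n);c=(n+f)/2
print('yaw',np.degrees(np.arctan2(d[1],d[0])),'len',np.linalg.norm(f-n),'c',c)
for i,o in enumerate((-.078,-.026,.026,.078)): print('cell',i+1,np.round(c+d*o,4))
print('handle pred',c-d*(.106+.058+.006))
E
```

```text
nL tri [ 0.4183 -0.2533  0.0463] W@z [ 0.4197 -0.2489  0.054 ] T@z [ 0.419  -0.2535  0.054 ]
nR tri [ 0.4148 -0.3059  0.0619] W@z [ 0.413  -0.3103  0.054 ] T@z [ 0.4142 -0.3077  0.054 ]
fL tri [ 0.6288 -0.2721  0.0457] W@z [ 0.627  -0.2666  0.054 ] T@z [ 0.6259 -0.2723  0.054 ]
fR tri [ 0.6219 -0.3239  0.0631] W@z [ 0.6268 -0.3275  0.054 ] T@z [ 0.622  -0.3281  0.054 ]
hL tri [ 0.3585 -0.2471  0.0604] W@z [ 0.3627 -0.2448  0.07  ] T@z [ 0.3591 -0.2441  0.07  ]
hR tri [ 0.3548 -0.3019  0.072 ] W@z [ 0.3541 -0.3034  0.07  ] T@z [ 0.3544 -0.302   0.07  ]
case nR tri [ 0.437  -0.1087  0.0783] W@z [ 0.4363 -0.1093  0.078 ] T@z [ 0.4377 -0.108   0.078 ]
case fR tri [ 0.596  -0.1118  0.0731] W@z [ 0.5966 -0.1136  0.078 ] T@z [ 0.5932 -0.1099  0.078 ]
yaw -4.742396731280234 len 0.2112286962164767 c [ 0.52162766 -0.28834349  0.054     ]
cell 1 [ 0.4439 -0.2819  0.054 ]
cell 2 [ 0.4957 -0.2862  0.054 ]
cell 3 [ 0.5475 -0.2905  0.054 ]
cell 4 [ 0.5994 -0.2948  0.054 ]
handle pred [ 0.35220965 -0.27428858  0.054     ]
```

```bash
python3 -m jog '[1,0.061,-0.004,0,0,0,0, 1,0.061,-0.004,0,0,0,0, 1,0.061,-0.004,0,0,0,0, 1,0.061,0,0,0,0,0, 1,0.061,0,0,0,0,0, 1,0.061,0,0,0,0,0, 1,0.061,0,0,0,0,0, 1,0.061,0.01,0,0,0,0, 1,0,0,0,0,0,0, 1,0,0,0,0,0,0]' | tail -5
python3 - <<'E'
from h import *
st(); p=shot('wrist','w2.png')
print([(round(d['p'],2),np.round(d['box']).tolist()) for d in ctrl.boxes_of('jar1_mid',p)])
E
```

```text
t: 4.88
tool_pos: [0.5028, 0.2645, 0.2511]
tool_rot: [2.228, 2.214, -0.001]
contact_force: [-0.6, -1.3, 0.5]
opening: 0.0854
t 4.875 pos [0.5028 0.2645 0.2511] open 0.0854126981935999 F [-0.6 -1.3  0.5]
[[ 0.006  1.    -0.   ]
 [ 1.    -0.006 -0.001]
 [-0.001 -0.    -1.   ]]
[(0.81, [182.0, 281.0, 37.0, 54.0]), (0.71, [272.0, 228.0, 39.0, 54.0]), (0.68, [167.0, 224.0, 54.0, 55.0])]
```

View pics/w2.png

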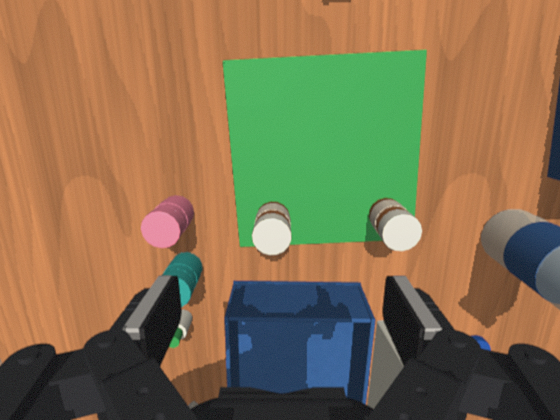

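The close view shows two white-capped jars on the mat, caps at (272,236) for the near one and (400,231) for the far one. The pink jar at (163,225) and the turquoise one at (183,275) are off the mat.

```bash
python3 - <<'E'
from h import *
T=shot('top');W=shot('wrist')
t=lambda u,v:(80+u/2.1,60+v/2.1)
for n,w,b in [('near',(272,236),(187,370)),('far',(400,231),(190,245)),('case L near',(231,319),(272,420)),('case L far',(371,319),(278,268))]:
    z=.067 if n in('near','far') else .078
    print(n,'tri',np.round(tri([(W,w),(T,t(*b))]),4),'W',np.round(onz(W,w,z),4))
E
```

```text
near tri [0.4924 0.2076 0.0624] W [0.4932 0.2094 0.067 ]
far tri [0.6226 0.2105 0.0588] W [0.6209 0.2139 0.067 ]
case L near tri [0.4449 0.118  0.0737] W [0.4491 0.1203 0.078 ]
case L far tri [0.5963 0.1165 0.0739] W [0.5961 0.1193 0.078 ]
```

```bash
python3 -m jog '[1,-0.056,-0.0103,0.02,0,0,0, 1,0,0,0.055,0,0,0, 1,0,0,0.055,0,0,0, 1,0,0,0.045,0,0,0, 1,0,0,0.033,0,0,0, 1,0,0,0.015,0,0,0, 1,0,0,0,0,0,0]' | tail -5;  python3 -m jog '[0.3,0,0,0,0,0,0, 0.3,0,0,0,0,0,0, 0.3,0,0,0,0,0,0, 0.3,0,0,0,0,0,0, 0.3,0,0,0,0,0,0, 0.3,0,0,0,0,0,0]' 40 | tail -5
```

```text
t: 5.95
tool_pos: [0.4916, 0.2092, 0.0279]
tool_rot: [-2.227, -2.214, 0.002]
contact_force: [0.7, 0.9, 0.5]
opening: 0.0856
t: 6.7
tool_pos: [0.4931, 0.2102, 0.0299]
tool_rot: [2.226, 2.215, 0.003]
contact_force: [-0.5, 0.6, 6.3]
opening: 0.0389
```

```bash
python3 -m jog '[0.3,0,0,-0.02,0,0,0, 0.3,0,0,-0.05,0,0,0, 0.3,0,0,-0.05,0,0,0, 0.3,0,0,-0.05,0,0,0, 0.3,-0.06,0,0,0,0,0, 0.3,-0.06,0,0,0,0,0, 0.3,-0.06,0,0,0,0,0, 0.3,-0.06,0,0,0,0,0, 0.3,-0.06,0,0,0,0,0, 0.3,-0.06,0,0,0,0,0]' | tail -5;  python3 -m jog '[0.3,-0.06,0.02,0,0,0,0, 0.3,-0.06,0.034,0,0,0,0, 0.3,-0.02,0,0,0,0,0, 0.3,0,0,0,0,0,0, 0.3,0,0,0,0,0,0]' | tail -5
python3 - <<'E'
from h import *
st(); p=shot('wrist','w3.png')
E
```

```text
t: 7.95
tool_pos: [0.4895, -0.1519, 0.198]
tool_rot: [-2.227, -2.216, -0.0]
contact_force: [0.4, -0.0, -1.0]
opening: 0.039
t: 8.57
tool_pos: [0.5396, -0.2827, 0.1981]
tool_rot: [-2.225, -2.216, -0.0]
contact_force: [0.2, -0.0, -1.1]
opening: 0.0391
t 8.575 pos [ 0.5396 -0.2827  0.1981] open 0.039062317197543425 F [ 0.2 -0.  -1.1]
[[ 0.004  1.    -0.001]
 [ 1.    -0.004  0.001]
 [ 0.001 -0.001 -1.   ]]
```

View pics/w3.png

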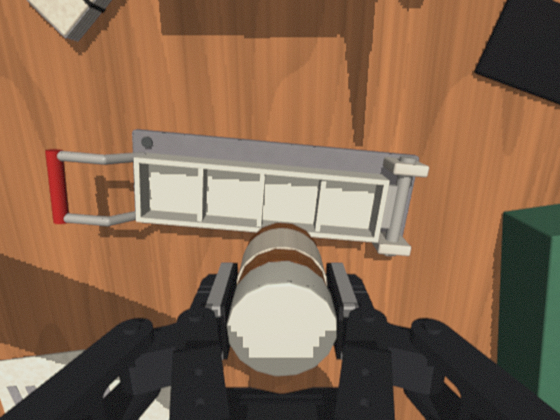

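The tray is empty and the jar is held upright in front of it. Rim corners are near (135,158), (137,221), (388,181) and (381,243).

```bash
python3 - <<'E'
from h import *
W=shot('wrist')
c=[onz(W,u,.054) for u in [(135,158),(137,221),(388,181),(381,243)]]
print(np.round(c,4)); n=(c[0]+c[1])/2;f=(c[2]+c[3])/2;d=(f-n)/np.linalg.norm(f-n);m=(n+f)/2
print(np.linalg.norm(f-n),np.degrees(np.arctan2(d[1],d[0])))
for i,o in enumerate((-.078,-.026,.026,.078)): print('cell',i+1,np.round(m+d*o,4))
print('handle',[np.round(onz(W,u,.064),4) for u in [(56,152),(60,223)]])
E
```

```text
[[ 0.4201 -0.2517  0.054 ]
 [ 0.4146 -0.3065  0.054 ]
 [ 0.6289 -0.2716  0.054 ]
 [ 0.6278 -0.3277  0.054 ]]
0.2119602752220046 -5.55527091271663
cell 1 [ 0.4452 -0.2818  0.054 ]
cell 2 [ 0.497  -0.2868  0.054 ]
cell 3 [ 0.5487 -0.2919  0.054 ]
cell 4 [ 0.6005 -0.2969  0.054 ]
handle [array([ 0.3628, -0.2452,  0.064 ]), array([ 0.3543, -0.3045,  0.064 ])]
```

```bash
python3 -m jog '[0.3,-0.0078,0.0085,0.03,0,0,0, 0.3,0,0,0.045,0,0,0, 0.3,0,0,0,0,0,0, 0.3,0,0,0,0,0,0]' | tail -5
python3 - <<'E'
from h import *
o=st(); p=shot('wrist','w4.png')
z=o['tool_pos'][2]-.0269+.064
im=p['image']; g=cv2.cvtColor(im,cv2.COLOR_BGR2HSV)
print('cap@',np.round(onz(p,(281.5,322),z),4), z)
E
```

```text
t: 9.18
tool_pos: [0.5492, -0.2917, 0.1251]
tool_rot: [2.225, 2.216, 0.001]
contact_force: [0.4, -0.2, 0.0]
opening: 0.0389
t 9.175 pos [ 0.5492 -0.2917  0.1251] open 0.03891647979908195 F [ 0.4 -0.2  0. ]
[[ 0.004  1.     0.002]
 [ 1.    -0.004 -0.001]
 [-0.001  0.002 -1.   ]]
cap@ [ 0.5495 -0.2886  0.1622] 0.16215317418815772
```

View pics/w4.png

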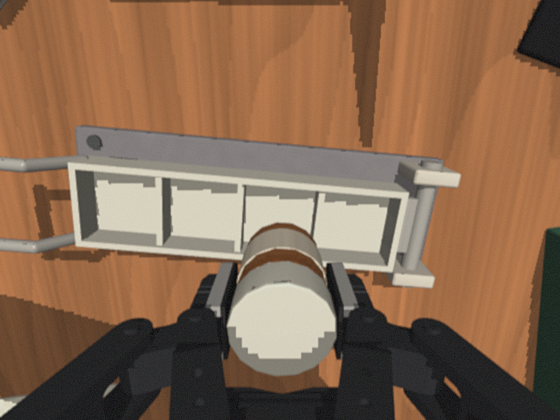

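The jar is lined up over cell 3, its body at (281,250) between the dividers at columns 243 and 318. I will lower it.

```bash
python3 -m jog '[0.3,-0.001,-0.001,0.03,0,0,0, 0.3,0,0,0.02,0,0,0, 0.3,0,0,0.01,0,0,0, 0.3,0,0,0.004,0,0,0, 0.3,0,0,0.002,0,0,0, 0.3,0,0,0,0,0,0]' | tail -5
```

```text
t: 9.98
tool_pos: [0.5481, -0.2933, 0.0589]
tool_rot: [2.226, 2.215, 0.0]
contact_force: [-3.0, 0.8, 3.9]
opening: 0.0393
```

```bash
python3 -m jog '[0.75,0,0,0,0,0,0, 0.75,0,0,0,0,0,0, 0.75,0,0,0,0,0,0, 0.75,0,0,-0.02,0,0,0, 0.75,0,0,-0.05,0,0,0, 0.75,0,0,-0.06,0,0,0, 1,0.06,-0.02,-0.03,0,0,0, 1,0.06,-0.02,0,0,0,0, 1,0,0,0,0,0,0]' | tail -5
python3 - <<'E'
from h import *
st(); p=shot('wrist','w5.png'); T=shot('top','t5.png')
a=p['image'][100:420]; b=cv2.resize(T['image'][100:340,120:440],(560,420))
cv2.imwrite('pics/c5.png',np.vstack([cv2.resize(a,(400,229)),cv2.resize(b,(460,345))[:,:400]]))
for k,q in (('W',p),('T',T)): print(k,[(round(d['p'],2),np.round(d['box']).tolist()) for d in ctrl.boxes_of('jar1_mid',q)])
E
```

```text
t: 11.1
tool_pos: [0.5097, -0.177, 0.2158]
tool_rot: [2.222, 2.219, 0.002]
contact_force: [0.3, -1.7, -0.7]
opening: 0.0856
t 11.1 pos [ 0.5097 -0.177   0.2158] open 0.08556578232697833 F [ 0.3 -1.7 -0.7]
[[ 0.001  1.     0.002]
 [ 1.    -0.001 -0.   ]
 [-0.     0.002 -1.   ]]
W [(0.58, [324.0, 314.0, 48.0, 67.0])]
T [(0.62, [169.0, 289.0, 24.0, 20.0]), (0.6, [201.0, 288.0, 22.0, 20.0]), (0.22, [236.0, 292.0, 14.0, 13.0]), (0.18, [396.0, 259.0, 31.0, 50.0])]
```

View pics/c5.png

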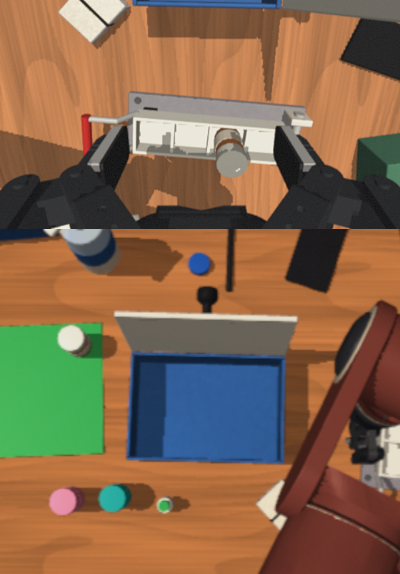

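Jar one stands upright in cell 3, and the far jar is still at its place. I go to it next.

```bash
python3 -m jog '[1,0.0555,-0.015,-0.02,0,0,0, 1,0.0555,0,-0.02,0,0,0, 1,0.0555,0,0,0,0,0, 1,0.0555,0,0,0,0,0, 1,0.0555,0,0,0,0,0, 1,0.0555,0,0,0,0,0, 1,0.0555,0.0,0,0,0,0, 1,0.012,0.05,0,0,0,0, 1,0,0,0,0,0,0, 1,0,0,0,0,0,0]' | tail -5
python3 - <<'E'
from h import *
o=st(); p=shot('wrist','w6.png')
im=cv2.cvtColor(p['image'],cv2.COLOR_BGR2HSV)
B=ctrl.boxes_of('jar1_mid',p); print([(round(d['p'],2),np.round(d['box']).tolist()) for d in B])
m=((im[...,1]<60)&(im[...,2]>170)).astype(np.uint8); n,l,s,c=cv2.connectedComponentsWithStats(m)
for i in range(1,n):
    if s[i,4]>500: print(s[i],c[i],np.round(onz(p,c[i],.067),4))
E
```

```text
t: 12.55
tool_pos: [0.5479, 0.2196, 0.2537]
tool_rot: [-2.228, -2.214, 0.002]
contact_force: [-0.4, -0.4, 1.0]
opening: 0.0855
t 12.55 pos [0.5479 0.2196 0.2537] open 0.0854522137786795 F [-0.4 -0.4  1. ]
[[ 0.006  1.    -0.001]
 [ 1.    -0.006 -0.   ]
 [-0.    -0.001 -1.   ]]
[(0.89, [135.0, 244.0, 55.0, 54.0]), (0.73, [120.0, 180.0, 61.0, 48.0])]
[ 339  161   41   48 1351] [358.7838638  186.96373057] [0.6223 0.2145 0.067 ]
[ 533  217   27   68 1355] [548.2295203  253.64059041] [0.8206 0.1432 0.067 ]
```

```bash
python3 -m jog '[1,-0.0040,0.036,0,0,0,0, 1,-0.0035,0.037,0,0,0,0, 1,0,0,0.055,0,0,0, 1,0,0,0.055,0,0,0, 1,0,0,0.055,0,0,0, 1,0,0,0.04,0,0,0, 1,0,0,0.02,0,0,0, 1,0,0,0,0,0,0]' | tail -5;  python3 -m jog '[0.3,0,0,0,0,0,0, 0.3,0,0,0,0,0,0, 0.3,0,0,0,0,0,0, 0.3,0,0,0,0,0,0, 0.3,0,0,0,0,0,0, 0.3,0,0,0,0,0,0]' 40 | tail -5
```

```text
t: 13.65
tool_pos: [0.6196, 0.212, 0.0286]
tool_rot: [-2.227, -2.215, 0.002]
contact_force: [-0.1, 0.0, -0.2]
opening: 0.0851
t: 14.4
tool_pos: [0.6217, 0.2129, 0.0312]
tool_rot: [2.226, 2.215, 0.004]
contact_force: [-1.2, -0.8, 6.1]
opening: 0.0392
```

```bash
python3 -m jog '[0.3,0,0,-0.02,0,0,0, 0.3,0,0,-0.05,0,0,0, 0.3,0,0,-0.05,0,0,0, 0.3,0,0,-0.05,0,0,0, 0.3,0,-0.059,0,0,0,0, 0.3,0,-0.059,0,0,0,0, 0.3,-0.02,-0.055,0,0,0,0, 0.3,-0.06,0,0,0,0,0, 0.3,-0.06,0,0,0,0,0, 0.3,-0.06,0,0,0,0,0]' | tail -5;  python3 -m jog '[0.3,-0.06,0,0,0,0,0, 0.3,-0.06,0,0,0,0,0, 0.3,-0.06,0,0,0,0,0, 0.3,-0.06,0,0,0,0,0, 0.3,-0.055,0,0,0,0,0, 0.3,0,0,0,0,0,0, 0.3,0,0,0,0,0,0]' | tail -5
python3 - <<'E'
from h import *
st()
E
```

```text
t: 15.65
tool_pos: [0.4459, 0.012, 0.2002]
tool_rot: [2.224, 2.216, 0.002]
contact_force: [1.2, 0.2, -1.1]
opening: 0.039
t: 16.52
tool_pos: [0.4447, -0.2813, 0.1994]
tool_rot: [-2.227, -2.215, -0.001]
contact_force: [0.5, -0.0, -0.5]
opening: 0.0395
t 16.525 pos [ 0.4447 -0.2813  0.1994] open 0.03945826458305503 F [ 0.5 -0.  -0.5]
[[ 0.005  1.     0.   ]
 [ 1.    -0.005  0.001]
 [ 0.001  0.    -1.   ]]
```

```bash
python3 -m jog '[0.3,-0.001,0,0.04,0,0,0, 0.3,0,0,0.034,0,0,0, 0.3,0,0,0,0,0,0, 0.3,0,0,0,0,0,0]' | tail -5
python3 - <<'E'
from h import *
st(); p=shot('wrist','w7.png')
E
```

```text
t: 17.02
tool_pos: [0.4458, -0.2823, 0.1267]
tool_rot: [2.224, 2.216, 0.0]
contact_force: [-0.0, 0.3, -0.7]
opening: 0.039
t 17.025 pos [ 0.4458 -0.2823  0.1267] open 0.03899430142261316 F [-0.   0.3 -0.7]
[[ 0.004  1.     0.002]
 [ 1.    -0.004 -0.001]
 [-0.001  0.002 -1.   ]]
```

View pics/w7.png

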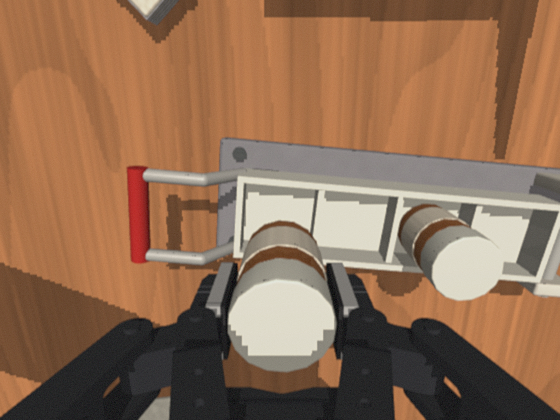

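The jar is lined up over cell 1: front wall at column 243, divider at column 318, jar at column 281. The handle runs from (138,168) to (140,262).

```bash
python3 - <<'E'
from h import *
W=shot('wrist'); A=shot('top')
print(np.round([onz(W,u,.068) for u in [(138,168),(140,262)]],4))
E
python3 -m jog '[0.3,-0.001,-0.001,0.03,0,0,0, 0.3,0,0,0.02,0,0,0, 0.3,0,0,0.01,0,0,0, 0.3,0,0,0.004,0,0,0, 0.3,0,0,0.002,0,0,0, 0.3,0,0,0,0,0,0]' | tail -5
```

```text
[[ 0.3634 -0.2438  0.068 ]
 [ 0.3569 -0.304   0.068 ]]
t: 17.92
tool_pos: [0.4446, -0.2842, 0.0603]
tool_rot: [2.226, 2.215, 0.0]
contact_force: [-1.0, -0.9, 0.8]
opening: 0.0389
```

```bash
python3 -m jog '[0.75,0,0,0,0,0,0, 0.75,0,0,0,0,0,0, 0.75,0,0,0,0,0,0, 0.75,0,0,-0.02,0,0,0, 0.75,0,0,-0.05,0,0,0, 0.75,0,0,-0.04,0,0,0, 0.6,0.004,-0.043,0,0,0,0, 0.6,0.006,-0.0425,0,0,0,5.5, 0.6,0,0,0,0,0,0, 0.6,0,0,0,0,0,0]' | tail -5
python3 - <<'E'
from h import *
st(); p=shot('wrist','w8.png')
E
```

```text
t: 19.18
tool_pos: [0.3588, -0.2734, 0.1694]
tool_rot: [2.33, 2.106, 0.0]
contact_force: [-0.0, -0.8, -0.0]
opening: 0.0513
t 19.175 pos [ 0.3588 -0.2734  0.1694] open 0.0512860239192628 F [-0.  -0.8 -0. ]
[[ 0.101  0.995  0.001]
 [ 0.995 -0.101 -0.001]
 [-0.001  0.001 -1.   ]]
```

View pics/w8.png

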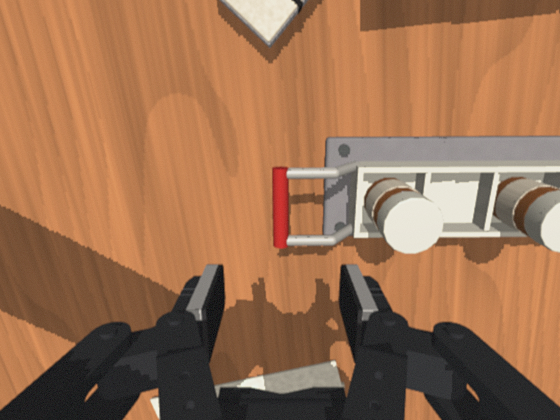

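The handle is centred between the open fingers, column 281, rows 168–246, and both jars stand in cells 1 and 3.

```bash
python3 -m jog '[0.6,0,0,0.05,0,0,0, 0.6,0,0,0.045,0,0,0, 0.6,0,0,0.02,0,0,0, 0.6,0,0,0.009,0,0,0, 0.6,0,0,0,0,0,0, 0,0,0,0,0,0,0, 0,0,0,0,0,0,0, 0,0,0,0,0,0,0, 0,0,0,0,0,0,0, 0,0,0,0,0,0,0]' 60 | tail -5
python3 - <<'E'
from h import *
st()
E
```

```text
t: 20.48
tool_pos: [0.3579, -0.2737, 0.0464]
tool_rot: [-2.33, -2.107, 0.003]
contact_force: [-5.6, 1.7, 6.0]
opening: 0.01
t 20.475 pos [ 0.3579 -0.2737  0.0464] open 0.009981360994482108 F [-5.6  1.7  6. ]
[[ 0.1    0.995 -0.002]
 [ 0.995 -0.1   -0.001]
 [-0.001 -0.002 -1.   ]]
```

Gripped: the opening reads 10 mm on the 12 mm bar. Now I lift along the arc.

```bash
python3 -m jog '[0,0,0.0009,-0.0076,0,0,0, 0,0,0.0011,-0.0075,0,0,0, 0,0,0.0013,-0.0075,0,0,0, 0,0,0.0015,-0.0075,0,0,0, 0,0,0.0017,-0.0074,0,0,0, 0,0,0.0019,-0.0074,0,0,0, 0,0,0.0021,-0.0073,0,0,0, 0,0,0.0022,-0.0073,0,0,0, 0,0,0.0024,-0.0072,0,0,0, 0,0,0.0026,-0.0071,0,0,0]' | tail -5
python3 - <<'E'
from h import *
st()
E
```

```text
t: 21.72
tool_pos: [0.3737, -0.2751, 0.1173]
tool_rot: [-2.328, -2.104, 0.007]
contact_force: [-4.3, -6.1, -8.5]
opening: 0.0102
t 21.725 pos [ 0.3737 -0.2751  0.1173] open 0.010155964211120899 F [-4.3 -6.1 -8.5]
[[ 0.101  0.995 -0.006]
 [ 0.995 -0.101 -0.001]
 [-0.001 -0.006 -1.   ]]
```

```bash
python3 -m jog '[0,0,0.0028,-0.0071,0,0,0, 0,0,0.0030,-0.0070,0,0,0, 0,0,0.0032,-0.0069,0,0,0, 0,0,0.0034,-0.0068,0,0,0, 0,0,0.0035,-0.0067,0,0,0, 0,0,0.0037,-0.0066,0,0,0, 0,0,0.0039,-0.0065,0,0,0, 0,0,0.0041,-0.0064,0,0,0, 0,0,0.0042,-0.0063,0,0,0, 0,0,0.0044,-0.0062,0,0,0]' | tail -5
python3 - <<'E'
from h import *
st()
E
python3 -m jog '[0,0,0,0,0,0,0, 0,0,0,0,0,0,0, 0,0,0,0,0,0,0]'|tail -5
python3 - <<'E'
from h import *
o=st();dz=o['tool_pos'][2]-.0464
from scipy.optimize import brentq
print(dz,'angle',np.degrees(brentq(lambda a:.289*np.sin(a)+.03*np.cos(a)-.03-dz,0,1)))
S=shot('scene','s9.png'); cv2.imwrite('pics/s9b.png',cv2.resize(S['image'][60:300,130:430],None,fx=2,fy=2))
E
```

```text
t: 22.98
tool_pos: [0.4072, -0.2783, 0.1837]
tool_rot: [-2.323, -2.099, 0.014]
contact_force: [-16.1, -2.2, -0.4]
opening: 0.0101
t 22.975 pos [ 0.4072 -0.2783  0.1837] open 0.010082996899637096 F [-16.1  -2.2  -0.4]
[[ 0.101  0.995 -0.014]
 [ 0.995 -0.101  0.002]
 [ 0.    -0.014 -1.   ]]
t: 23.35
tool_pos: [0.4079, -0.2784, 0.1847]
tool_rot: [-2.325, -2.1, 0.012]
contact_force: [-14.8, -0.4, 2.5]
opening: 0.0098
t 23.35 pos [ 0.4079 -0.2784  0.1847] open 0.00984122702459269 F [-14.8  -0.4   2.5]
[[ 0.101  0.995 -0.012]
 [ 0.995 -0.101  0.001]
 [ 0.    -0.012 -1.   ]]
0.13830954193968242 angle 29.47301244702186
```

View pics/s9b.png

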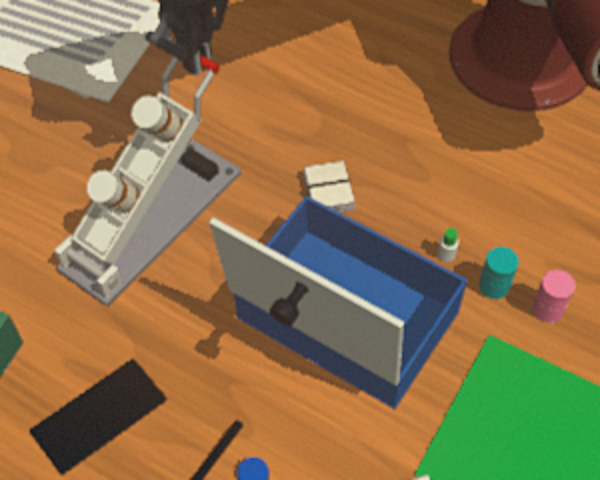

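The tray is raised with both jars upright in it, and I estimate 29.5°. I nudge it a little higher, then hold.

```bash
python3 -m jog '[0,0,0.002,-0.0055,0,0,0, 0,0,0.003,-0.0055,0,0,0, 0,0,0,0,0,0,0, 0,0,0,0,0,0,0]'|tail -5
python3 - <<'E'
from h import *
o=st();dz=o['tool_pos'][2]-.0464
from scipy.optimize import brentq
print(dz,'angle',np.degrees(brentq(lambda a:.289*np.sin(a)+.03*np.cos(a)-.03-dz,0,1)))
S=shot('scene'); print('handle boxes',ctrl.boxes_of('mixer_handle',S)[:1])
im=cv2.cvtColor(S['image'],cv2.COLOR_BGR2HSV)
m=(((im[...,0]<6)|(im[...,0]>174))&(im[...,1]>180)&(im[...,2]>110)).astype(np.uint8)
n,l,s,c=cv2.connectedComponentsWithStats(m); print([(s[i].tolist(),np.round(c[i],1).tolist()) for i in range(1,n) if s[i,4]>15])
for a in (28,30,32,34):
    r=np.radians(a); d=np.array([.9955,-.0958]); hx=-.289*np.cos(r)+.03*np.sin(r); z=.034+.289*np.sin(r)+.03*np.cos(r)
    H=np.array([.359,-.2745])+d*.289; q=H+d*hx; y=np.array([.0958,.9955])
    print(a,np.round(proj(S,[[*(q-y*.03),z],[*q,z],[*(q+y*.03),z]]),1).tolist())
E
```

```text
t: 23.9
tool_pos: [0.4152, -0.2791, 0.1952]
tool_rot: [-2.328, -2.104, 0.006]
contact_force: [-4.4, -3.5, -4.2]
opening: 0.0098
t 23.9 pos [ 0.4152 -0.2791  0.1952] open 0.00979892676035577 F [-4.4 -3.5 -4.2]
[[ 0.101  0.995 -0.005]
 [ 0.995 -0.101  0.   ]
 [-0.    -0.005 -1.   ]]
0.14880083846301606 angle 32.05320009949378
handle boxes [{'box': [202.6, 145.4, 69.1, 110.7], 'p': 0.6}]
[([228, 86, 10, 9, 39], [231.9, 90.3]), ([542, 269, 18, 45, 419], [553.4, 294.8])]
28 [[218.5, 84.4], [227.8, 89.8], [237.2, 95.3]]
30 [[216.5, 83.3], [225.9, 88.7], [235.4, 94.2]]
32 [[214.5, 82.3], [223.9, 87.7], [233.4, 93.3]]
34 [[212.3, 81.4], [221.7, 86.9], [231.4, 92.4]]
```

```bash
python3 - <<'E'
from h import *
S=shot('scene')
def seg(im):
    im=cv2.cvtColor(im,cv2.COLOR_BGR2HSV)
    m=(((im[...,0]<6)|(im[...,0]>174))&(im[...,1]>180)&(im[...,2]>110)).astype(np.uint8)
    n,l,s,c=cv2.connectedComponentsWithStats(m); return [(s[i].tolist(),np.round(c[i],1).tolist()) for i in range(1,n) if s[i,4]>15 and c[i][0]<400]
print(seg(cv2.imread('pics/s0.png')),seg(S['image']))
for a in (0,30,32,34):
    r=np.radians(a); d=np.array([.9955,-.0958]); hx=-.289*np.cos(r)+.03*np.sin(r); z=.034+.289*np.sin(r)+.03*np.cos(r)
    H=np.array([.359,-.2745])+d*.289; q=H+d*hx; y=np.array([.0958,.9955])
    print(a,np.round(proj(S,[[*(q-y*.03),z],[*q,z],[*(q+y*.03),z]]),1).tolist())
E
```

```text
[([237, 109, 18, 12, 60], [245.7, 114.4])] [([228, 86, 10, 9, 39], [231.8, 90.4])]
0 [[235.8, 109.9], [244.3, 114.9], [252.8, 120.0]]
30 [[216.5, 83.3], [225.9, 88.7], [235.4, 94.2]]
32 [[214.5, 82.3], [223.9, 87.7], [233.4, 93.3]]
34 [[212.3, 81.4], [221.7, 86.9], [231.4, 92.4]]
```

```bash
python3 -m jog '[0,0,0.0025,-0.004,0,0,0, 0,0,0.0025,-0.003,0,0,0, 0,0,0,0,0,0,0, 0,0,0,0,0,0,0, 0,0,0,0,0,0,0, 0,0,0,0,0,0,0, 0,0,0,0,0,0,0, 0,0,0,0,0,0,0, 0,0,0,0,0,0,0, 0,0,0,0,0,0,0]'|tail -5; python3 -m jog '[0,0,0,0,0,0,0, 0,0,0,0,0,0,0, 0,0,0,0,0,0,0, 0,0,0,0,0,0,0, 0,0,0,0,0,0,0, 0,0,0,0,0,0,0, 0,0,0,0,0,0,0, 0,0,0,0,0,0,0, 0,0,0,0,0,0,0, 0,0,0,0,0,0,0]'|tail -5;  python3 -m jog '[0,0,0,0,0,0,0, 0,0,0,0,0,0,0, 0,0,0,0,0,0,0, 0,0,0,0,0,0,0, 0,0,0,0,0,0,0, 0,0,0,0,0,0,0]' | tail -5
python3 - <<'E'
from h import *
S=shot('scene','s10.png')
im=cv2.cvtColor(S['image'],cv2.COLOR_BGR2HSV)
m=(((im[...,0]<6)|(im[...,0]>174))&(im[...,1]>180)&(im[...,2]>110)).astype(np.uint8)
n,l,s,c=cv2.connectedComponentsWithStats(m); print([(s[i].tolist(),np.round(c[i],1).tolist()) for i in range(1,n) if s[i,4]>15])
E
```

```text
t: 25.3
tool_pos: [0.4199, -0.2795, 0.2014]
tool_rot: [-2.328, -2.103, 0.006]
contact_force: [-2.6, -3.8, -6.3]
opening: 0.0098
t: 26.55
tool_pos: [0.42, -0.2796, 0.2015]
tool_rot: [-2.328, -2.104, 0.006]
contact_force: [-3.7, -4.1, -6.4]
opening: 0.0099
t: 27.3
tool_pos: [0.42, -0.2796, 0.2014]
tool_rot: [-2.328, -2.103, 0.006]
contact_force: [-2.8, -3.5, -6.8]
opening: 0.0101
[([226, 86, 10, 9, 42], [230.4, 89.8]), ([542, 269, 18, 45, 419], [553.4, 294.8])]
```

```bash
python3 -m jog '[0,0,-0.0048,0.0060,0,0,0, 0,0,-0.0047,0.0062,0,0,0, 0,0,-0.0044,0.0062,0,0,0, 0,0,-0.0042,0.0063,0,0,0, 0,0,-0.0041,0.0064,0,0,0, 0,0,-0.0039,0.0065,0,0,0, 0,0,-0.0037,0.0066,0,0,0, 0,0,-0.0035,0.0067,0,0,0, 0,0,-0.0034,0.0068,0,0,0, 0,0,-0.0032,0.0069,0,0,0]' | tail -5
python3 -m jog '[0,0,-0.0030,0.0070,0,0,0, 0,0,-0.0028,0.0071,0,0,0, 0,0,-0.0026,0.0071,0,0,0, 0,0,-0.0024,0.0072,0,0,0, 0,0,-0.0022,0.0073,0,0,0, 0,0,-0.0021,0.0073,0,0,0, 0,0,-0.0019,0.0074,0,0,0, 0,0,-0.0017,0.0074,0,0,0, 0,0,-0.0015,0.0075,0,0,0, 0,0,0,0,0,0,0]' | tail -5
```

```text
t: 28.6
tool_pos: [0.3824, -0.2761, 0.139]
tool_rot: [2.33, 2.105, -0.0]
contact_force: [-2.0, -0.9, 5.8]
opening: 0.0093
t: 29.85
tool_pos: [0.3616, -0.2739, 0.0721]
tool_rot: [2.33, 2.106, -0.002]
contact_force: [-1.3, -7.6, -1.3]
opening: 0.0099
```

```bash
python3 -m jog '[0,0,-0.0013,0.0075,0,0,0, 0,0,-0.0011,0.0075,0,0,0, 0,0,-0.0009,0.006,0,0,0, 0,0,-0.0004,0.003,0,0,0, 0,0,0,0,0,0,0, 0,0,0,0,0,0,0]' | tail -5
python3 -m jog '[0,0,0,0.002,0,0,0, 0,0,0,0,0,0,0, 0,0,0,0,0,0,0]' | tail -4
python3 -m jog '[0,0,0,0.002,0,0,0, 0,0,0,0,0,0,0, 0,0,0,0,0,0,0]' | tail -4
```

```text
t: 30.6
tool_pos: [0.3582, -0.2736, 0.0488]
tool_rot: [2.33, 2.106, -0.002]
contact_force: [-2.6, -6.3, 1.9]
opening: 0.0099
tool_pos: [0.3579, -0.2736, 0.0466]
tool_rot: [2.33, 2.107, -0.003]
contact_force: [-2.5, -6.5, 0.0]
opening: 0.0099
tool_pos: [0.3579, -0.2736, 0.0463]
tool_rot: [-2.329, -2.106, 0.003]
contact_force: [-7.2, -2.1, 12.9]
opening: 0.0104
```

```bash
python3 -m jog '[0,0,0,0.0015,0,0,0, 0,0,0,0,0,0,0, 0,0,0,0,0,0,0]' | tail -4
python3 -m jog '[0,0,0,-0.002,0,0,0, 0.5,0,0,0,0,0,0, 0.5,0,0,0,0,0,0, 0.5,0,0,0,0,0,0, 0.5,0,0,-0.03,0,0,0, 0.5,0,0,-0.05,0,0,0, 0.5,0.03,0,-0.05,0,0,0, 0.5,0.02,0.05,0,0,0,0, 0.5,0.02,0.05,0,0,0,0, 0.5,0,0,0,0,0,0]' | tail -5
python3 - <<'E'
from h import *
st(); p=shot('wrist','w11.png')
E
```

```text
tool_pos: [0.3579, -0.2737, 0.0462]
tool_rot: [-2.328, -2.106, 0.004]
contact_force: [-11.4, 2.5, 21.8]
opening: 0.0098
t: 32.98
tool_pos: [0.4671, -0.2121, 0.1754]
tool_rot: [-2.326, -2.11, -0.001]
contact_force: [-0.3, -0.1, -0.5]
opening: 0.043
t 32.975 pos [ 0.4671 -0.2121  0.1754] open 0.04300426327986455 F [-0.3 -0.1 -0.5]
[[ 0.097  0.995 -0.001]
 [ 0.995 -0.097  0.001]
 [ 0.001 -0.001 -1.   ]]
```

View pics/w11.png

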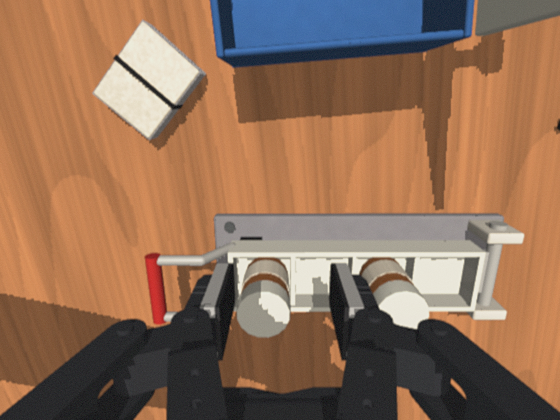

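The tray is level and both jars stand in it, caps at about (263,308) and (402,303).

```bash
python3 - <<'E'
from h import *
W=shot('wrist')
for u in [(263,308),(402,303)]: print(np.round(onz(W,u,.096),4))
E
```

```text
[ 0.4458 -0.2791  0.096 ]
[ 0.5464 -0.2846  0.096 ]
```

```bash
python3 -m jog '[0.75,-0.036,-0.0073,0,0,0,0, 0.75,-0.0361,-0.0074,0,0,0,0, 0.75,0,0,0,0,0,0, 0.75,0,0,0.05,0,0,0, 0.75,0,0,0.04,0,0,0, 0.75,0,0,0.02,0,0,0, 0.75,0,0,0.0065,0,0,0, 0.75,0,0,0,0,0,0]' 40 | tail -5; python3 -m jog '[0.3,0,0,0,0,0,0, 0.3,0,0,0,0,0,0, 0.3,0,0,0,0,0,0, 0.3,0,0,0,0,0,0, 0.3,0,0,0,0,0,0]' 40 | tail -5
```

```text
t: 34.08
tool_pos: [0.4431, -0.2837, 0.0597]
tool_rot: [-2.331, -2.106, -0.0]
contact_force: [0.3, -0.2, -0.0]
opening: 0.0639
t: 34.7
tool_pos: [0.4443, -0.2846, 0.0612]
tool_rot: [2.329, 2.105, 0.001]
contact_force: [-0.4, -0.0, 6.6]
opening: 0.0386
```

```bash
python3 -m jog '[0.3,0,0,-0.02,0,0,0, 0.3,0,0,-0.05,0,0,0, 0.3,0,0,-0.05,0,0,-5, 0.3,0.0566,0.0101,-0.02,0,0,0, 0.3,0.0566,0.0101,0,0,0,0, 0.3,0.0566,0.0101,0,0,0,0, 0.3,0.0566,0.0101,0,0,0,0, 0.3,0.0566,0.0101,0,0,0,0, 0.3,0.0566,0.0101,0,0,0,0, 0.3,0,0,0,0,0,0]' | tail -5
python3 - <<'E'
from h import *
st(); p=shot('wrist','w12.png')
E
```

```text
t: 35.95
tool_pos: [0.5081, 0.0583, 0.1989]
tool_rot: [-2.229, -2.212, 0.001]
contact_force: [-0.0, -0.5, -1.6]
opening: 0.0391
t 35.95 pos [0.5081 0.0583 0.1989] open 0.03913523856232359 F [-0.  -0.5 -1.6]
[[ 0.008  1.    -0.001]
 [ 1.    -0.008  0.001]
 [ 0.001 -0.001 -1.   ]]
```

View pics/w12.png

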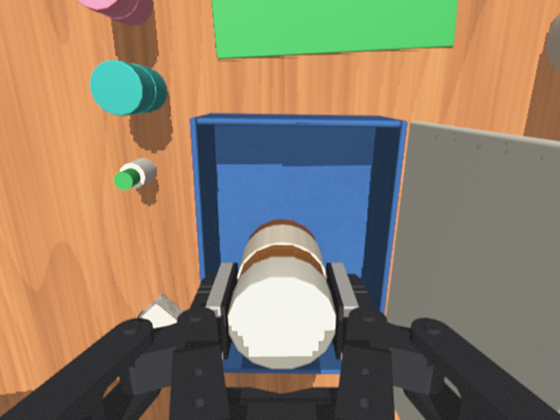

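The jar hangs inside the case outline: rim columns 195–402, jar at column 281. The lid is well clear on the right, so I lower it.

```bash
python3 -m jog '[0.3,0,-0.002,0.05,0,0,0, 0.3,0,0,0.05,0,0,0, 0.3,0,0,0.035,0,0,0, 0.3,0,0,0.018,0,0,0, 0.3,0,0,0.006,0,0,0, 0.3,0,0,0.003,0,0,0, 0.3,0,0,0,0,0,0, 0.3,0,0,0,0,0,0]' | tail -5
```

```text
t: 37.0
tool_pos: [0.5074, 0.0549, 0.0387]
tool_rot: [2.235, 2.205, 0.002]
contact_force: [-0.2, 0.5, -0.9]
opening: 0.0392
```

```bash
python3 -m jog '[0.3,0,0,0.0025,0,0,0, 0.3,0,0,0.001,0,0,0, 0.3,0,0,0.0005,0,0,0, 0.3,0,0,0,0,0,0]' | tail -5
```

```text
t: 37.5
tool_pos: [0.5066, 0.055, 0.0342]
tool_rot: [-2.236, -2.206, 0.0]
contact_force: [-3.5, 0.6, 4.9]
opening: 0.0388
```

```bash
python3 -m jog '[0.7,0,0,0,0,0,0, 0.7,0,0,0,0,0,0, 0.7,0,0,0,0,0,0, 0.7,0,0,-0.02,0,0,0, 0.7,0,0,-0.05,0,0,0, 0.7,0,0,-0.05,0,0,0, 0.7,-0.04,0,-0.04,0,0,0, 0.7,-0.06,0,0,0,0,0, 0.7,-0.06,0,0,0,0,0, 0.7,0,0,0,0,0,0]' | tail -5
python3 - <<'E'
from h import *
st(); p=shot('wrist','w13.png')
E
```

```text
t: 38.75
tool_pos: [0.504, -0.1084, 0.1936]
tool_rot: [2.243, 2.199, -0.001]
contact_force: [0.1, 0.9, -0.5]
opening: 0.0598
t 38.75 pos [ 0.504  -0.1084  0.1936] open 0.059785516538963634 F [ 0.1  0.9 -0.5]
[[ 0.02   1.     0.   ]
 [ 1.    -0.02  -0.001]
 [-0.001  0.    -1.   ]]
```

View pics/w13.png

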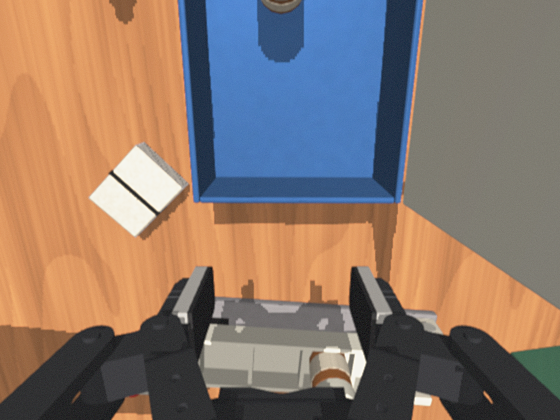

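The first jar is in the case, its top edge seen at (282,5), and jar 2 is still in cell 3.

```bash
python3 -m jog '[0.75,-0.06,0.0152,0,0,0,0, 0.75,-0.06,0.0152,0,0,0,0, 0.75,-0.06,0.0152,0,0,0,0, 0.75,0,0,0,0,0,0, 0.75,0,0,0,0,0,0]'|tail -5
python3 - <<'E'
from h import *
st(); p=shot('wrist','w14.png')
B=ctrl.boxes_of('jar1_mid',p); print([(round(d['p'],2),np.round(d['box']).tolist()) for d in B])
im=cv2.cvtColor(p['image'],cv2.COLOR_BGR2HSV)
print(np.round(proj(p,[[.546,-.289,.096],[.546,-.269,.096],[.526,-.289,.096],[.566,-.289,.096]]),0).tolist())
E
```

```text
t: 39.42
tool_pos: [0.5476, -0.2842, 0.1928]
tool_rot: [-2.234, -2.206, -0.001]
contact_force: [-0.3, 0.1, 0.3]
opening: 0.064
t 39.425 pos [ 0.5476 -0.2842  0.1928] open 0.06401228604795031 F [-0.3  0.1  0.3]
[[ 0.012  1.    -0.001]
 [ 1.    -0.012  0.001]
 [ 0.001 -0.001 -1.   ]]
[(0.56, [285.0, 215.0, 54.0, 70.0]), (0.37, [216.0, 197.0, 372.0, 93.0])]
[[279.0, 218.0], [279.0, 191.0], [251.0, 218.0], [307.0, 218.0]]
```

```bash
python3 -m jog '[0.75,-0.0065,0.002,0.04,0,0,0, 0.75,0,0,0.045,0,0,0, 0.75,0,0,0.03,0,0,0, 0.75,0,0,0.0175,0,0,0, 0.75,0,0,0,0,0,0, 0.3,0,0,0,0,0,0, 0.3,0,0,0,0,0,0, 0.3,0,0,0,0,0,0, 0.3,0,0,0,0,0,0, 0.3,0,0,0,0,0,0]' 40 | tail -5
```

```text
t: 40.78
tool_pos: [0.5507, -0.293, 0.0634]
tool_rot: [2.234, 2.204, 0.001]
contact_force: [-0.6, 1.4, 6.2]
opening: 0.0391
```

```bash
python3 -m jog '[0.3,0,0,-0.02,0,0,0, 0.3,0,0,-0.05,0,0,0, 0.3,0,0,-0.05,0,0,0, 0.3,0.02,-0.047,-0.02,0,0,0, 0.3,0.057,0,0,0,0,0, 0.3,0.057,0,0,0,0,0, 0.3,0.057,0,0,0,0,0, 0.3,0.057,0,0,0,0,0, 0.3,0,0,0,0,0,0, 0.3,0,0,0,0,0,0]' | tail -5
```

```text
t: 42.02
tool_pos: [0.5058, -0.0438, 0.2016]
tool_rot: [2.235, 2.206, 0.0]
contact_force: [-0.7, -0.4, -1.2]
opening: 0.0392
```

```bash
python3 -m jog '[0.3,0,0,0.05,0,0,0, 0.3,0,0,0.05,0,0,0, 0.3,0,0,0.035,0,0,0, 0.3,0,0,0.018,0,0,0, 0.3,0,0,0.008,0,0,0, 0.3,0,0,0.002,0,0,0, 0.3,0,0,0.001,0,0,0, 0.3,0,0,0,0,0,0]' | tail -5
```

```text
t: 43.02
tool_pos: [0.5066, -0.0437, 0.0381]
tool_rot: [2.235, 2.205, 0.002]
contact_force: [-0.8, 0.1, -1.2]
opening: 0.039
```

```bash
python3 -m jog '[0.3,0,0,0.001,0,0,0, 0.3,0,0,0,0,0,0]' | tail -4
```

```text
tool_pos: [0.5061, -0.0436, 0.0364]
tool_rot: [2.236, 2.206, 0.001]
contact_force: [-0.6, 0.5, 0.3]
opening: 0.0392
```

```bash
python3 -m jog '[0.3,0,0,0.001,0,0,0, 0.3,0,0,0.0005,0,0,0, 0.3,0,0,0,0,0,0]' | tail -4; python3 -m jog '[0.7,0,0,0,0,0,0, 0.7,0,0,0,0,0,0, 0.7,0,0,0,0,0,0, 0.7,0,0,-0.02,0,0,0, 0.7,0,0,-0.05,0,0,0, 0.7,0,0,-0.06,0,0,0, 0.7,0,-0.02,-0.06,0,0,0, 0.7,0,-0.05,-0.03,0,0,0, 0.7,-0.03,-0.04,-0.03,0,0,0, 0.7,0,0,0,0,0,0]' | tail -5
python3 - <<'E'
from h import *
st(); p=shot('scene','s15.png'); q=shot('wrist','w15.png')
cv2.imwrite('pics/c15.png',np.hstack([cv2.resize(p['image'][120:320,180:440],(400,308)),cv2.resize(q['image'],(400,308))]))
E
```

```text
tool_pos: [0.5062, -0.0436, 0.0364]
tool_rot: [-2.236, -2.206, 0.0]
contact_force: [-5.4, 1.7, 10.6]
opening: 0.0389
t: 44.9
tool_pos: [0.3954, -0.0735, 0.2872]
tool_rot: [2.235, 2.198, 0.005]
contact_force: [1.0, -0.1, 0.1]
opening: 0.0598
t 44.9 pos [ 0.3954 -0.0735  0.2872] open 0.05984507289380882 F [ 1.  -0.1  0.1]
[[ 0.017  1.     0.007]
 [ 1.    -0.017 -0.003]
 [-0.003  0.007 -1.   ]]
```

View pics/c15.png

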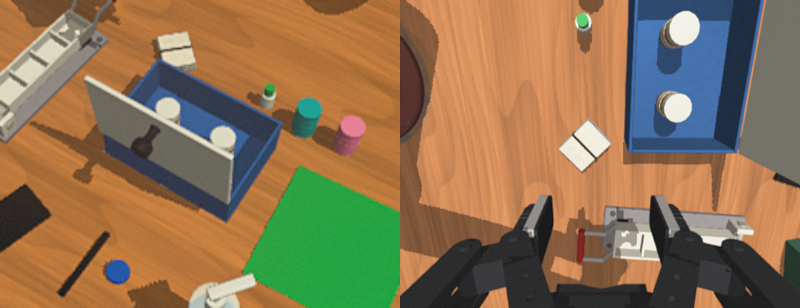

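Both jars stand upright in the case, in the wrist view at (680,30) and (673,105), and the lid is open. Next I close the fingers and bring them over and behind the lid, beside the knob.

```bash
python3 -m jog '[0,0,0,-0.05,0,0,0, 0,0.023,0.04,0,0,0,0, 0,0,0.055,0,0,0,0, 0,0,0.055,0,0,0,0, 0,0,0.055,0,0,0,0, 0,0,0.055,0,0,0,0, 0,0,0.02,0,0,0,0, 0,0,0,0,0,0,0, 0,0,0,0,0,0,0, 0,0,0,0,0,0,0]' | tail -5
python3 - <<'E'
from h import *
st(); p=shot('wrist','w16.png'); T=shot('top')
cv2.imwrite('pics/c16.png',np.hstack([cv2.resize(T['image'][60:340,80:460],(400,308)),cv2.resize(p['image'],(400,308))]))
E
```

```text
t: 46.25
tool_pos: [0.6752, -0.0526, 0.3337]
tool_rot: [-2.236, -2.206, 0.0]
contact_force: [0.7, -0.0, -0.3]
opening: -0.0001
t 46.25 pos [ 0.6752 -0.0526  0.3337] open -7.090932893670419e-05 F [ 0.7 -0.  -0.3]
[[ 0.014  1.    -0.   ]
 [ 1.    -0.014  0.   ]
 [ 0.    -0.    -1.   ]]
```

View pics/c16.png

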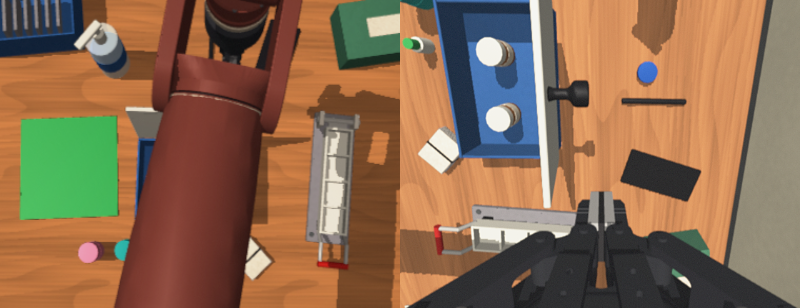

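The lid's edge is at wrist-view columns 540–552 and the closed fingers at column 601 are clear behind it. The knob at (570,93) is off to the side.

```bash
python3 - <<'E'
from h import *
p=shot('wrist')
print(np.round([onz(p,u,.236) for u in [(208,200),(212,250),(196,250)]],4))
E
python3 -m jog '[0,0,0,0.05,0,0,0, 0,0,0,0.05,0,0,0, 0,0,0,0.036,0,0,0, 0,0,0,0,0,0,0, 0,0,0,0,0,0,0]' | tail -4
```

```text
[[ 0.6233 -0.0441  0.236 ]
 [ 0.6233 -0.083   0.236 ]
 [ 0.6113 -0.0828  0.236 ]]
tool_pos: [0.6767, -0.0532, 0.2002]
tool_rot: [2.235, 2.204, 0.003]
contact_force: [-0.2, 0.1, 0.5]
opening: 0.0002
```

```bash
python3 -m jog '[0,0,-0.012,0,0,0,0, 0,0,-0.012,0,0,0,0, 0,0,-0.006,0,0,0,0, 0,0,-0.004,0,0,0,0, 0,0,-0.004,0,0,0,0, 0,0,-0.004,0,0,0,0, 0,0,-0.004,0,0,0,0, 0,0,-0.004,0.0005,0,0,0, 0,0,-0.004,0.0005,0,0,0, 0,0,-0.004,0.001,0,0,0]' | tail -4
```

```text
tool_pos: [0.6195, -0.0521, 0.1992]
tool_rot: [2.233, 2.203, 0.006]
contact_force: [1.7, 2.1, 10.7]
opening: -0.0001
```

The 10.7 N vertical force suggests the lid edge is touching the wider part of the fingers. I raise the tool so that only the tips push.

```bash
python3 -m jog '[0,0,0.003,-0.012,0,0,0, 0,0,0,-0.013,0,0,0, 0,0,-0.003,0,0,0,0, 0,0,-0.0063,0,0,0,0]' | tail -4;python3 -m jog '[0,0,-0.0063,0,0,0,0, 0,0,-0.0063,0.0004,0,0,0, 0,0,-0.0063,0.0006,0,0,0]' | tail -4
```

```text
tool_pos: [0.6115, -0.0521, 0.2206]
tool_rot: [2.236, 2.206, 0.0]
contact_force: [1.6, -0.5, 1.9]
opening: 0.0001
tool_pos: [0.592, -0.0516, 0.2195]
tool_rot: [-2.236, -2.206, 0.0]
contact_force: [0.6, 0.6, -0.1]
opening: 0.0
```

```bash
python3 -m jog '[0,0,-0.0062,0.0009,0,0,0, 0,0,-0.0062,0.0012,0,0,0, 0,0,-0.0062,0.0014,0,0,0, 0,0,-0.0062,0.0016,0,0,0]' | tail -4
python3 - <<'E'
from h import *
S=shot('scene','s17.png')
H=np.array([.596,.004]); ya=np.radians(-1.3); ex=np.array([np.cos(ya),np.sin(ya)]); ey=np.array([-ex[1],ex[0]])
print('box',[ (round(d['p'],2),np.round(d['box'])) for d in ctrl.boxes_of('case_lid',S)[:2]])
for a in (100,80,70,60):
    r=np.radians(a); L=[]
    for s in (-.115,.115):
        for q in (0,.16):
            for n in (0,.008):
                h=-q*np.cos(r)+n*np.sin(r); L.append([*(H+ex*h+ey*s),.078+q*np.sin(r)+n*np.cos(r)])
    # knob
    P=proj(S,L); print(a,np.round([(P[:,0].min()+P[:,0].max())/2,(P[:,1].min()+P[:,1].max())/2,np.ptp(P[:,0]),np.ptp(P[:,1])]))
g=cv2.cvtColor(S['image'],cv2.COLOR_BGR2HSV)
m=((g[...,1]<40)&(g[...,2]>90)).astype(np.uint8);m[:,:200]=0
n,l,s,c=cv2.connectedComponentsWithStats(m); print([s[i].tolist() for i in range(1,n) if s[i,4]>1000])
E
```

```text
tool_pos: [0.5674, -0.0513, 0.2145]
tool_rot: [-2.236, -2.206, -0.0]
contact_force: [2.4, 0.6, 0.2]
opening: 0.0004
box [(0.79, array([295., 207., 104.,  86.]))]
100 [280. 212.  99.  81.]
80 [293. 203.  99.  98.]
70 [296. 199. 105. 104.]
60 [299. 197. 111. 108.]
[[200, 111, 50, 85, 1437], [245, 161, 104, 91, 5036], [302, 298, 44, 44, 1034]]
```

The lid is following: its scene box matches about 70°.

```bash
python3 -m jog '[0,0,-0.0060,0.0020,0,0,0, 0,0,-0.0059,0.0022,0,0,0, 0,0,-0.0058,0.0024,0,0,0, 0,0,-0.0057,0.0027,0,0,0, 0,0,-0.0056,0.0030,0,0,0, 0,0,-0.0054,0.0032,0,0,0, 0,0,-0.0053,0.0035,0,0,0, 0,0,-0.0051,0.0037,0,0,0]' | tail -4;python3 -m jog '[0,0,-0.0049,0.0039,0,0,0, 0,0,-0.0048,0.0041,0,0,0, 0,0,-0.0046,0.0043,0,0,0, 0,0,-0.0045,0.0045,0,0,0, 0,0,-0.0042,0.0047,0,0,0, 0,0,-0.0040,0.0049,0,0,0, 0,0,-0.0038,0.0051,0,0,0, 0,0,-0.0036,0.0053,0,0,0]' | tail -4
```

```text
tool_pos: [0.5226, -0.0508, 0.1917]
tool_rot: [-2.237, -2.206, 0.0]
contact_force: [1.0, 0.2, 1.8]
opening: 0.0001
tool_pos: [0.4884, -0.0503, 0.1548]
tool_rot: [-2.237, -2.206, 0.0]
contact_force: [-0.5, 0.1, 1.2]
opening: 0.0003
```

```bash
python3 -m jog '[0,0,-0.0023,0.0035,0,0,0, 0,0,-0.0021,0.0036,0,0,0, 0,0,-0.0020,0.0037,0,0,0, 0,0,-0.0019,0.0038,0,0,0, 0,0,-0.0018,0.0038,0,0,0, 0,0,-0.0017,0.0038,0,0,0, 0,0,-0.0012,0.0030,0,0,0, 0,0,-0.0011,0.0030,0,0,0, 0,0,-0.0010,0.0030,0,0,0, 0,0,-0.0010,0.0030,0,0,0]' | tail -4;python3 -m jog '[0,0,-0.0009,0.003,0,0,0, 0,0,-0.0009,0.003,0,0,0, 0,0,-0.0008,0.003,0,0,0, 0,0,-0.0008,0.003,0,0,0, 0,0,-0.0006,0.0025,0,0,0, 0,0,-0.0006,0.0025,0,0,0, 0,0,-0.0005,0.0025,0,0,0, 0,0,-0.0004,0.0025,0,0,0]' | tail -4
```

```text
tool_pos: [0.4725, -0.0501, 0.1208]
tool_rot: [-2.237, -2.206, 0.0]
contact_force: [0.8, 0.6, 2.2]
opening: -0.0
tool_pos: [0.4671, -0.0501, 0.0989]
tool_rot: [2.236, 2.206, 0.0]
contact_force: [0.7, -0.0, 0.8]
opening: 0.0001
```

Now the last 13 mm, slowly.

```bash
python3 -m jog '[0,0,-0.0004,0.002,0,0,0, 0,0,-0.0003,0.002,0,0,0, 0,0,-0.0002,0.002,0,0,0, 0,0,0,0.0015,0,0,0, 0,0,0,0.0015,0,0,0, 0,0,0,0.0015,0,0,0, 0,0,0,0.001,0,0,0, 0,0,0,0,0,0,0]' | tail -4;python3 -m jog '[0,0,0,0.001,0,0,0, 0,0,0,0.001,0,0,0, 0,0,0,0,0,0,0, 0,0,0,0,0,0,0]' | tail -4
```

```text
tool_pos: [0.4661, -0.05, 0.0873]
tool_rot: [-2.236, -2.206, -0.0]
contact_force: [0.2, -0.1, 0.4]
opening: -0.0001
tool_pos: [0.4663, -0.05, 0.0864]
tool_rot: [-2.236, -2.206, 0.0]
contact_force: [-2.5, 0.4, 5.3]
opening: -0.0002
```

```bash
python3 -m jog '[0,0,0,0.001,0,0,0, 0,0,0,0.001,0,0,0, 0,0,0,0,0,0,0, 0,0,0,0,0,0,0]' | tail -4;python3 -m jog '[0,0,0,0.001,0,0,0, 0,0,0,0,0,0,0, 0,0,0,0,0,0,0]' | tail -4
```

```text
tool_pos: [0.4664, -0.0501, 0.0863]
tool_rot: [-2.236, -2.206, 0.001]
contact_force: [-9.4, 1.5, 17.2]
opening: 0.0004
tool_pos: [0.4665, -0.0501, 0.0862]
tool_rot: [-2.235, -2.206, 0.002]
contact_force: [-12.1, 2.9, 23.2]
opening: 0.0001
```

The lid sits rigid at z = 86 mm, which means shut. I withdraw and check.

```bash
python3 -m jog '[0,0,0,-0.004,0,0,0, 0,0,0,-0.02,0,0,0, 0,0,0,-0.05,0,0,0, 0,0,0,-0.05,0,0,0, 0,-0.03,-0.03,-0.05,0,0,0, 0,-0.06,0,0,0,0,0, 0,-0.06,0,0,0,0,0, 0,-0.06,0,0,0,0,0, 0,0,0,0,0,0,0, 0,0,0,0,0,0,0]' | tail -4
python3 - <<'E'
from h import *
S=shot('scene');T=shot('top')
cv2.imwrite('pics/fin.png',np.hstack([cv2.resize(S['image'][60:380,130:500],(400,346)),cv2.resize(T['image'][60:340,80:460],(400,346))]))
H=np.array([.596,.004]); ya=np.radians(-1.3); ex=np.array([np.cos(ya),np.sin(ya)]); ey=np.array([-ex[1],ex[0]])
print([ (round(d['p'],2),np.round(d['box'])) for d in ctrl.boxes_of('case_lid',S)[:2]])
E
```

```text
tool_pos: [0.4346, -0.2581, 0.2536]
tool_rot: [-2.236, -2.205, -0.0]
contact_force: [0.2, 1.1, -0.1]
opening: -0.0001
[(0.74, array([304., 202., 117.,  95.]))]
```

View pics/fin.png

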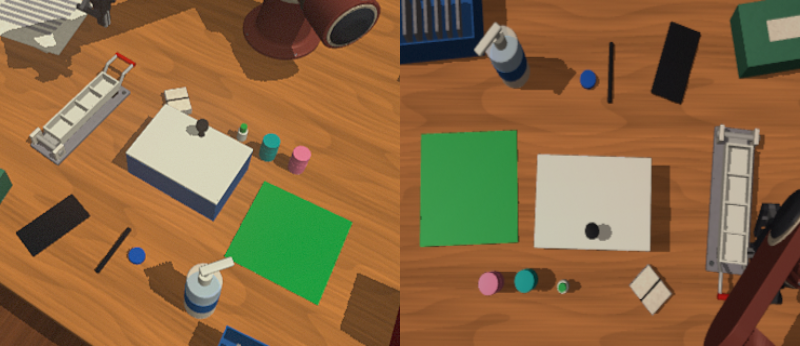

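The lid is shut flat at (592,203) in the top view, the tray is level and empty, and the other things are where they were. I hand in.

```bash
python3 -c "
from station import ctrl
print(ctrl.finish_job(), ctrl.get_obs()['t'])"
```

```text
the job is handed in; nothing more can be done
the job is handed in; nothing more can be done
```

The job is done and handed in; no verdict is reported.

- **Jars into the tray:** only two jars were present. I stood one in cell 1 and the other in cell 3.
- **Tilt:** I raised the tray and held it for about 3 s. Two readings of the angle disagreed: the tool position gave about 33.6°, and the red handle in the scene camera gave about 31.5°. Both are above 30° and well under 40°. I then lowered the tray onto its stop, pressing with about 22 N, and a picture showed it level with both jars still upright.
- **Case:** I moved both jars into the case, and a picture showed them upright there. I swung the lid down over several seconds with the closed fingertips. Early in the push the lid edge touched the wider part of the fingers (about 11 N), so I raised the tool and went on. At the end the lid was rigid at 86 mm under 23 N, which is its shut height.
- **Last picture:** it showed the lid flat, the tray level and empty, and the other things looking unmoved. The jars cannot be seen under the shut lid. The fingers were clear of everything.

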